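# Index a boxwood pipe flange and lock it in the drilling jig

## Task

The boxwood flange sits loose on the spindle of the drilling jig. Without lifting it off or gripping it hard, nudge it round by its ears until its notch faces the red mark and the brass locking tongue, then slide the tongue by its red post fully home into the notch and press it against the stop screw in the notch's floor, feeling for it, with a gentle but definite push of about 6 N. Let go and leave the tongue home; do not disturb the glass pot, the turned bell or the wax tin, never bear on the flange with more than 8 N, directly or through the tongue.

Things in the scene. Friction and masses are not known exactly. Their poses are not given: they have to be found in the camera images.
- jig: Fixed wooden jig plate, x -85..85, y -95..205, z 0..18 mm. Origin on the table under the vertical spindle's axis; z up; +y points from spindle to locking tongue. A seat 60 mm across (top at z 30) carries the flange; the steel spindle, 23 mm across, ends at z 64. Two dark rails (top at z 31) flank the tongue's path; a red line on the plate, y 51..81, marks the direction.
- mark (a point): Point on the jig, 48 mm from the spindle axis along the jig's +y, 41 mm above the table: where the notch's mouth must come.
- flange: Loose pale wooden disc, 96 mm across, 22 mm high, about 0.3 kg; its 26 mm bore sits on the spindle with 1.5 mm radial play and turns either way with light friction. Origin: centre of its underside, 30 mm above the table; z up; +y points out through the notch. Three round-ended ears, 18 mm wide, 34 to 50 mm above the table, reach to 68 mm radius at 60, 180 and 300 degrees from the notch.
- notch (a point): Mouth of the notch in the flange's rim, 48 mm from the flange's centre, half-way up (41 mm above the table). The notch is 16 mm wide with parallel sides, dark at the bottom, open above.
- notch_floor (a point): Middle of the notch's floor (the hub's round face), 18 mm from the flange's centre, 41 mm above the table. A steel stop screw, 8 mm across, stands out of it here towards the mouth by an unmeasured 0 to 19 mm that differs each time; it does not move: only feel tells where it is met.
- tongue: Brass bar 12.5 mm wide, 12 high, on a slide that lets it move only along the jig's y (78 mm travel; starts within 12 mm of the outer end). About 1 N of friction; stays where left. Origin at its nose tip, 41 mm above the table; axes as the jig's, bar runs back along +y. It is home when the tip bears on the stop screw in the notch's floor.
- tongue_nose (a point): Tip of the tongue's nose, 41 mm above the table. The last 9 mm taper from 12.5 to about 8 mm wide: the nose enters a notch that is up to about 3 mm off centre and turns the flange the rest of the way.
- tongue_grip (a point): Point on the tongue's upright red square post (18 x 18 mm, from 45 to 90 mm above the table), on its axis 60 mm behind the nose tip, 76 mm above the table: may be pinched across from above or pushed from behind.
- reed_pot_mid (a point): Centre of a standing green glass reed pot, 52 mm across, 65 mm high. Leave alone.
- bell_mid (a point): Centre of a standing dark turned wooden bell, 56 mm across at the foot, 72 mm high. Leave alone.
- wax_tin_mid (a point): Centre of a yellow wax tin, 58 mm across, 36 mm high. Leave alone.

How it is judged:
By the outcome, as a careful person would: the job done as asked, in the order asked, and still so for the second after the job is handed in, with the robot touching nothing.
It also fails if it takes over 64 s, if anything falls off the work surface, if the arm or the gripper's body presses on something with over 40 N, if the wrist force passes 120 N, or if a joint passes its speed limit or range.

## Robot

A 7-joint arm with a two-finger parallel gripper is mounted at the origin on the work surface. World frame = base frame: x ahead of the robot, y to its left, z up, the work surface at z = 0. Lengths are in mm, angles in rad, forces in N, time in s.
With the tool pointing down it reaches from about 350 to 775 mm from the base axis. Payload 3.1 kg.
Tool frame: the origin (TCP) lies at the very end of the fingers, on their centre line; the grasp point (between the pads) lies 19 mm behind it; z points along the fingers, y is the direction in which the jaws open and shut (so a half turn about z gives the same grasp; the last joint's range is limited). The gripper opens to 85 mm and grips with 20 to 120 N. Pads are 22 mm wide; open, the fingers measure 114 mm over their backs; the gripper's body (76 mm by 85 mm) begins 54 mm behind the grasp point. The pads swing forward as they close: fully open they stand 13 mm farther back than shut.
Start: joints at [-1.18, 0.311, 0.014, 1.512, -0.004, 1.319, -0.027], TCP at [230.655, 499.316, 201.604] pointing down, gripper open.
Joint ranges: [-2.7, 2.7], [-0.3, 1.91], [-1.27, 1.3], [0.12, 2.57], [-1.44, 4.58], [0.2, 2.03], [-3.05, 3.05]. Speed limits (rad/s): [2.79, 2.79, 3.14, 3.14, 3.14, 3.14, 3.14].

## Interface

Orientations are given as a unit quaternion [w, x, y, z].
In Python, from workcell import ctrl gives the robot as it stands.
- The arm moves only by the tool servo_tool, never from a script. Its argument "targets" is a list of rows, each a list of 4 numbers: the shift along the tool's x, y, z in m, then the turn about the tool's z in degrees. In form: [[dx, dy, dz, spin], ...]. A call has 1 to 8 rows; each row is the pose to reach, as a shift and turn from the pose commanded when the call began, along the tool's axes at that moment; what a row does not reach only later rows make up. A row lasts 1/10 s, in which the tool goes at most 50 mm and 8.59 degrees, less where a joint would pass 70% of its speed; a pose out of reach is approached as far as the arm can. A call with a gripper value outside its range is refused whole. "claw" is the opening, from 0 (shut) to 1 (fully open), set as the call begins (left out, the last holds). The fingers move at their own pace and stop on an object; "grip_force" is the grip in N (left out, the last holds). Time passes only in rows, so rows that repeat a pose let the fingers close. It gives the time, the measured TCP pose, the force and the opening at its end, in the units of the state.
- ctrl.observe(): the state, without advancing time (a new reading comes with each control period).
- ctrl.read_camera(name): name is "scene" or "top" or "wrist"; returns the picture (480x640x3 uint8, blue, green, red); there is no depth.
- ctrl.camera_model(name): a dict with "camera_matrix" (3x3 intrinsics, pixels), "distortion" ([k1, k2, p1, p2, k3] as OpenCV has them; the pictures are not rectified), "R" (3x3) and "t" (3): a world point X has camera coordinates R X + t; the wrist camera has in their place "tool_from_camera" (4x4, takes a point from camera to tool coordinates, whose origin is the TCP and whose axes are the flange's). Camera axes: x right, y down, z forward; pixel columns grow to the right and rows downward; lengths in mm; the calibration is good to about 2 mm. A picture is of the moment at which its call begins: read the wrist's pose just before it. camera_model takes no time and is no camera call.
- ctrl.close_job(): hands the job in, once; it reports no verdict.
Trained networks look in the newest picture that a camera, given by its name, has taken for a name from the list of things; names that differ only in an ending like _2 or _b are one class to them, and where a whole thing is asked for, a point or a joint stands for the part that bears it (a point fixed in the world has none). Each returns a list of dicts, best first, with "conf" (0 to 1); they miss things now and then, are a little off and sometimes report something else, mostly with a low value. They report only what shows in the picture. A call takes as long as a camera call.
- ctrl.outline_of(target, camera): "mask" (480x640 bool, what is visible of it) and "point" ([column, row] in pixels, amid what is visible of it).
- ctrl.mark_of(target, camera): "point" ([column, row] in pixels: a listed point, or the origin of a listed thing).
The state is a dict: "clock": time; "joints": joint angles; "qd": joint speeds; "effort": joint torques, N m; "position": TCP position; "tool_rot": TCP orientation; "contact_force": force on the tool from outside, world axes, zero at the start; "moment": the same for the moment, N m; "finger_gap": finger opening in mm.
Only numpy, scipy, OpenCV 4.12 (cv2) and the standard library are available. Lean on these libraries where they do the work, as an engineer would, in place of code of your own. Each camera call takes 0.05 s, during which the arm holds its last target.

## Working session

There is one attempt and no reset: what is moved stays moved. The work goes in short steps, Python scripts to look and compute and a tool call to move; the robot and the scene stay as the last step left them, time stands still between calls to the robot, and variables do not carry over. Pictures are saved under pics/ and viewed, and the job is handed in when it is done.

Besides the shell and the picture viewer there is one more tool, called after ">>>" by a JSON object that holds its "method" and its "body". servo_tool: Moves the arm, as the interface text tells. Its arguments: {"type":"object","properties":{"targets":{"type":"array","items":{"type":"array","items":{"type":"number"}}},"claw":{"type":"number"},"grip_force":{"type":"number"}},"required":["targets"]}

```bash
mkdir -p pics; ls; python3 - <<'E'
from workcell import ctrl
import cv2
s=ctrl.observe()
for k,v in s.items(): print(k,v)
for c in ["scene","top"]:
    im=ctrl.read_camera(c); cv2.imwrite(f"pics/{c}0.png",im)
    m=ctrl.camera_model(c); print(c,m)
    for t in ["jig","mark","flange","notch","notch_floor","tongue_nose","tongue_grip","reed_pot_mid","bell_mid","wax_tin_mid"]:
        r=ctrl.mark_of(t,c); print(t,[(round(x['conf'],2),[round(float(q),1) for q in x['point']]) for x in r[:2]])
print(ctrl.camera_model("wrist"))
print(ctrl.observe()['clock'])
E
```

```text
pics
clock 0.0
joints [-1.17972036  0.31174322  0.01398467  1.5130839  -0.00441353  1.31920599
 -0.02718815]
qd [-0.00075972 -0.00035729  0.00131445  0.00019383 -0.00055247 -0.00127711
 -0.00117911]
effort [ 6.66236119e-04 -3.79915631e+01  1.46364165e-01 -2.30583251e+01
  1.20483449e-02  1.34377283e-02 -2.16392340e-05]
position [230.30735538 498.55840566 200.5006831 ]
tool_rot [-2.18028221e-04  2.14658113e-01  9.76688509e-01 -1.18490045e-03]
contact_force [-0.56062346 -0.40110941 -0.30128755]
moment [-0.02754552 -0.03212148  0.01447796]
finger_gap 85.37492881830187
scene {'camera_matrix': array([[523.5450269 ,   0.        , 313.29806151],
       [  0.        , 523.5450269 , 240.45781596],
       [  0.        ,   0.        ,   1.        ]]), 'distortion': array([0.0508947, 0.       , 0.       , 0.       , 0.       ]), 'R': array([[ 0.30577699,  0.95197815,  0.01542806],
       [ 0.80885904, -0.25119083, -0.53164859],
       [-0.50224245,  0.17504503, -0.84682451]]), 't': array([-176.44929378, -424.23975691, 1065.82059468])}
jig [(0.62, [208.7, 301.7]), (0.54, [136.7, 247.3])]
mark [(0
[... 1246 characters left out ...]
.5, 169.4]), (0.24, [418.5, 226.5])]
wax_tin_mid [(0.98, [458.1, 288.9])]
{'camera_matrix': array([[354.37984748,   0.        , 315.3636571 ],
       [  0.        , 354.37984748, 239.18918012],
       [  0.        ,   0.        ,   1.        ]]), 'distortion': array([-0.00696242,  0.        ,  0.        ,  0.        ,  0.        ]), 'tool_from_camera': array([[-1.75540263e-04, -9.54806577e-01, -2.97227806e-01,
         7.51574612e+01],
       [ 9.99999384e-01, -4.93335928e-04,  9.94187716e-04,
         1.12403969e+00],
       [-1.09589013e-03, -2.97227449e-01,  9.54806076e-01,
        -1.72712904e+02],
       [ 0.00000000e+00,  0.00000000e+00,  0.00000000e+00,
         1.00000000e+00]])}
1.1
```

View pictures.

View pics/scene0.png

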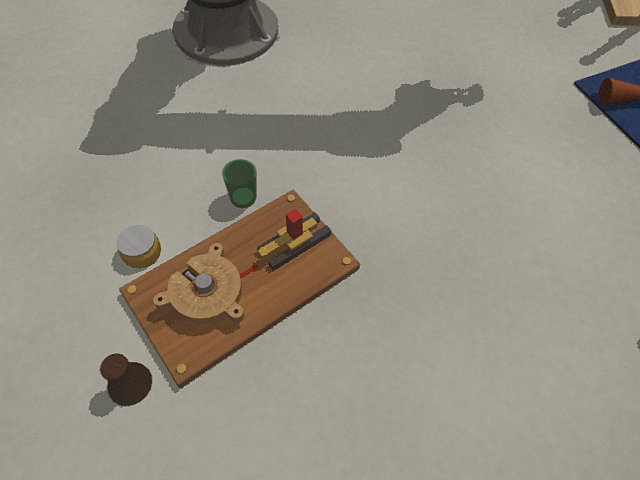

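View pics/top0.png

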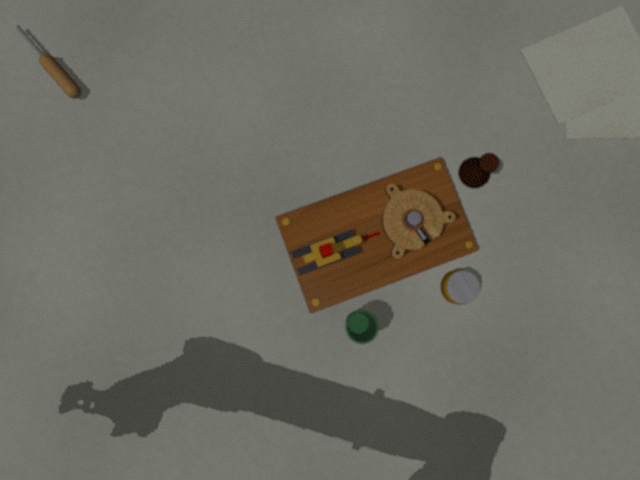

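```bash
cat > h.py <<'E'
import numpy as np, cv2
from workcell import ctrl
def proj(c,X,m=None):
    m=m or ctrl.camera_model(c)
    r,_=cv2.Rodrigues(m['R'])
    return cv2.projectPoints(np.float64(X).reshape(-1,1,3),r,m['t'],m['camera_matrix'],m['distortion'])[0][:,0]
def back(c,uv,z):
    m=ctrl.camera_model(c)
    p=cv2.undistortPoints(np.float64(uv).reshape(-1,1,2),m['camera_matrix'],m['distortion'])[:,0]
    d=np.c_[p,np.ones(len(p))]@m['R']; o=-m['R'].T@m['t']
    return o+d*((z-o[2])/d[:,2])[:,None]
E
python3 - <<'E'
from h import *
S={'jig0':((208.7,301.7),(411.8,225.4),0),'mark':((236.4,268.1),(384.4,231.2),41),'flange':((203.7,293.7),(414.3,224.2),30),'notch':((181,269.2),(431.1,244.2),41),'nfloor':((198.9,280.4),(420.1,224.8),41),'nose':((257.8,258.4),(357.6,237.1),41),'grip':((291.5,217.5),(327.7,249.3),76),'pot':((243.8,182.2),(357.7,324.9),32),'bell':((119,377.7),(483.5,169.4),36),'tin':((139.2,247),(458.1,288.9),18)}
for k,(a,b,z) in S.items(): print(k,back('scene',a,z).round(1),back('top',b,z).round(1))
a=cv2.imread('pics/top0.png')[140:330,260:500]; cv2.imwrite('pics/topc.png',cv2.resize(a,None,fx=3.3,fy=3.1,interpolation=cv2.INTER_CUBIC))
a=cv2.imread('pics/scene0.png')[180:390,110:370]; cv2.imwrite('pics/scenec.png',cv2.resize(a,None,fx=3,fy=2.8,interpolation=cv2.INTER_CUBIC))
E
```

```text
jig0 [[ 583.  -157.9    0. ]] [[ 579.4 -165.8    0. ]]
mark [[ 565.1 -109.    41. ]] [[ 566.2 -111.8   41. ]]
flange [[ 584.5 -160.5   30. ]] [[ 577.7 -163.2   30. ]]
notch [[ 544.  -182.1   41. ]] [[ 543.4 -186.2   41. ]]
nfloor [[ 568.6 -162.1   41. ]] [[ 575.2 -170.    41. ]]
nose [[558.8 -76.8  41. ]] [[557.8 -68.4  41. ]]
grip [[529.2 -17.9  76. ]] [[537.  -18.6  76. ]]
pot [[413.6 -62.2  32. ]] [[418.3 -64.6  32. ]]
bell [[ 669.4 -281.    36. ]] [[ 665.2 -280.8   36. ]]
tin [[ 475.1 -235.3   18. ]] [[ 470.3 -233.5   18. ]]
```

View pics/topc.png

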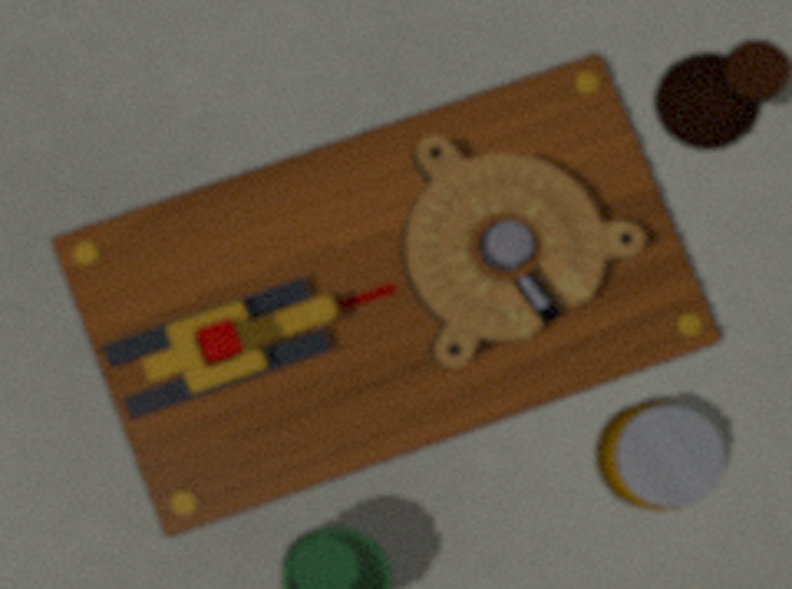

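View pics/scenec.png

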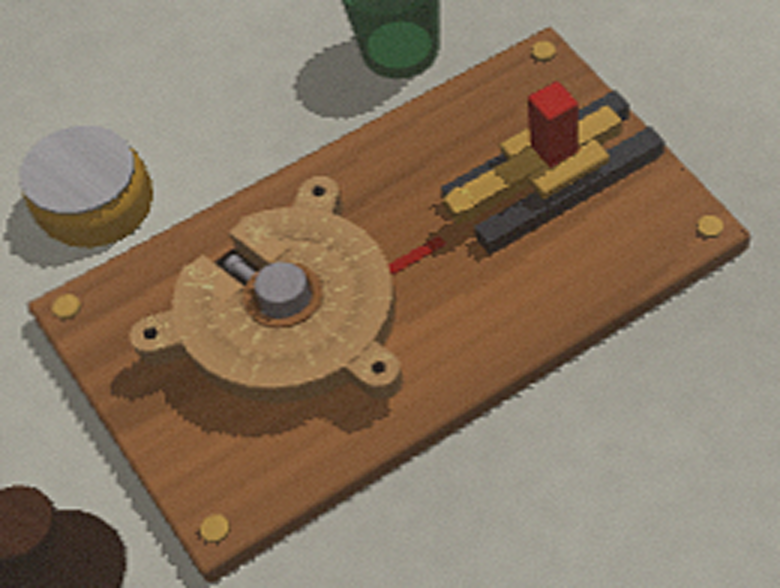

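```bash
python3 - <<'E'
from h import *
from scipy.optimize import least_squares
T=lambda u,v:(u/3.3+260,v/3.1+140); S=lambda u,v:(u/3+110,v/2.8+180)
jp=[(85,205,18),(85,-95,18),(-85,-95,18),(-85,205,18),(0,0,64)]
top=[T(52,238),T(600,55),T(720,338),T(167,535),T(509,244)]
sc=[S(748,232),S(208,570),S(30,305),S(550,28),S(283,280)]
def w(p,q):
    c,s=np.cos(p[2]),np.sin(p[2]); q=np.array(q,float)
    return np.c_[p[0]+c*q[:,0]-s*q[:,1],p[1]+s*q[:,0]+c*q[:,1],q[:,2]]
def f(p): return np.r_[(proj('top',w(p,jp))-top).ravel(),(proj('scene',w(p,jp))-sc).ravel()]
r=least_squares(f,[580,-162,.314],x_scale=[1,1,.01]); p=r.x; print(p,np.degrees(p[2])); print(r.fun.reshape(-1,2).round(1))
for cam,sl in (('top',slice(0,10)),('scene',slice(10,20))):
    rr=least_squares(lambda q:f(q)[sl],p,x_scale=[1,1,.01]); print(cam,rr.x,rr.fun.round(1))
ht=[T(436,152),T(626,239),T(454,349)]; hs=[S(378,367),S(150,333),S(319,191)]
# holes: order A(right-front), B, C
def g(q):
    X=[(q[0]+q[3]*np.cos(q[2]+a),q[1]+q[3]*np.sin(q[2]+a),50) for a in np.radians([0,-120,-240])]
    return np.r_[(proj('top',X)-ht).ravel(),(proj('scene',X)-hs).ravel()]
r=least_squares(g,[p[0],p[1],0.7,58],x_scale=[1,1,.01,1]); print(r.x,np.degrees(r.x[2]),r.fun.round(1))
np.save('jig.npy',p)
def inv(P):
    c,s=np.cos(p[2]),np.sin(p[2]); d=np.array(P)[:2]-p[:2]; return d@np.array([[c,-s],[s,c]])
for n,P in dict(spindle=r.x[:2],noseT=(557.8,-68.4),noseS=(558.8,-76.8),gripT=(537,-18.6),gripS=(529.2,-17.9),notchT=(543.4,-186.2),notchS=(544,-182)).items(): print(n,inv(P).round(1))
for k,c in dict(pot=(416,-63),bell=(667,-281),tin=(473,-234)).items(): print(k,inv(c).round(1))
E
```

```text
[ 5.83248539e+02 -1.54844720e+02  3.29517216e-01] 18.879945776388766
[[-1.9 -0.1]
 [-0.6 -1.9]
 [ 0.9  0.9]
 [-1.1  1.6]
 [-0.5 -0.7]
 [ 2.   0. ]
 [-1.6  1.8]
 [-2.  -1. ]
 [ 0.1 -2.1]
 [-0.7  0.2]]
top [ 5.83058607e+02 -1.55950806e+02  3.25991822e-01] [-1.3 -0.5  0.3 -1.7  1.5  1.3 -0.7  1.3  0.2 -0.6]
scene [ 5.83400541e+02 -1.54087336e+02  3.32481632e-01] [ 2.4 -0.4 -0.7  1.8 -1.5 -0.8  0.2 -2.3 -0.1  0.2]
[ 5.82951039e+02 -1.56497548e+02  5.65473917e-01  5.89552355e+01] 32.39926887572256 [-0.3  0.  -0.3 -0.1 -0.4  0.1 -0.3  0.2 -0.1 -0.1 -0.4  0. ]
spindle [-0.8 -1.5]
noseT [ 3.9 90. ]
noseS [ 2.1 81.8]
gripT [  0.3 143.9]
gripS [ -6.8 147.1]
notchT [-47.9 -16.8]
notchS [-45.9 -13. ]
pot [-128.5  141. ]
bell [  38.4 -146.5]
tin [-129.9  -39.2]
```

>>> {"method": "servo_tool", "body": {"targets": [[-0.039,-0.025,0,-7],[-0.079,-0.049,0,-14],[-0.118,-0.074,0,-21],[-0.157,-0.099,0,-28],[-0.196,-0.123,0,-35],[-0.235,-0.148,0,-42],[-0.275,-0.173,0,-50],[-0.314,-0.197,0,-57]], "claw": 0.4, "grip_force": 20}}

```text
clock: 1.9
position: [429.7, 194.1, 201.9]
tool_rot: [0.0, -0.271, 0.962, 0.0]
contact_force: [1.0, 0.8, 0.1]
finger_gap: 34.1
```

```bash
cat >> h.py <<'E'
from scipy.spatial.transform import Rotation as Ro
def pose():
    s=ctrl.observe(); q=s['tool_rot']; R=Ro.from_quat([q[1],q[2],q[3],q[0]]).as_matrix()
    return s,R
def info(target=None,yaw=None):
    s,R=pose(); p=s['position']; y=np.degrees(np.arctan2(R[1,0],R[0,0]))
    print('t',s['clock'],'p',p.round(2),'yawx',round(y,2),'tilt',R[:,2].round(4),'F',s['contact_force'].round(2),'gap',round(s['finger_gap'],1),'j7',round(s['joints'][6],2),'qd',abs(s['qd']).max().round(3))
    if target is not None: print('shift',(R.T@(np.array(target)-p)).round(1))
    if yaw is not None: print('spin',round(-((yaw-y+180)%360-180),1))
def jw(x,y,z,p=None):
    p=np.load('jig.npy') if p is None else p
    c,s=np.cos(p[2]),np.sin(p[2]); return np.array([p[0]+c*x-s*y,p[1]+s*x+c*y,z])
E
python3 -c "
from h import *
info((635.3,-123,130),212.4)"
```

```text
t 1.9 p [429.73 194.14 201.92] yawx -148.51 tilt [ 6.e-04  7.e-04 -1.e+00] F [1.   0.77 0.12] gap 34.1 j7 1.69 qd 2.177
shift [  -9.6 -377.8   71.8]
spin -0.9
```

>>> {"method": "servo_tool", "body": {"targets": [[-0.001,-0.046,0.005,0],[-0.001,-0.093,0.012,0],[-0.002,-0.139,0.02,0],[-0.002,-0.186,0.03,0],[-0.003,-0.232,0.04,0],[-0.003,-0.279,0.05,0],[-0.004,-0.325,0.06,0],[-0.005,-0.371,0.07,0]]}}

```text
clock: 2.7
position: [626.4, -120.6, 131.2]
tool_rot: [0.0, -0.269, 0.963, 0.0]
contact_force: [0.8, 0.1, 0.7]
finger_gap: 34.1
```

>>> {"method": "servo_tool", "body": {"targets": [[0,0,0,0],[0,0,0,0],[0,0,0,0]]}}

```text
clock: 3.0
position: [625.5, -117.4, 131.7]
tool_rot: [0.0, -0.27, 0.963, 0.001]
contact_force: [0.1, 0.7, -0.3]
finger_gap: 34.3
```

```bash
python3 -c "
from h import *
info((635.3,-123,130),212.4)
for c in ['wrist','top']:
    cv2.imwrite(f'pics/{c}1.png',ctrl.read_camera(c))
info()
"
```

```text
t 3.0 p [ 625.5  -117.36  131.69] yawx -148.71 tilt [ 1.0e-04  1.7e-03 -1.0e+00] F [ 0.08  0.67 -0.25] gap 34.3 j7 2.41 qd 0.019
shift [-5.4 -9.9  1.7]
spin -1.1
t 3.1 p [ 625.69 -116.83  132.34] yawx -148.64 tilt [ 0.0011  0.0015 -1.    ] F [ 0.11 -0.51  0.51] gap 34.3 j7 2.41 qd 0.005
```

View pics/wrist1.png

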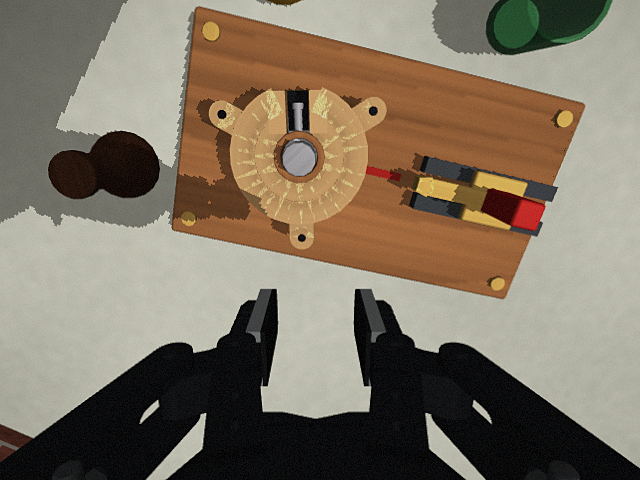

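```bash
cat >> h.py <<'E'
def wcam(s,R):
    m=dict(ctrl.camera_model('wrist')); T=m['tool_from_camera']
    Rw=R@T[:3,:3]; tw=R@T[:3,3]+s['position']
    m['R']=Rw.T; m['t']=-Rw.T@tw; return m
def backm(m,uv,z):
    p=cv2.undistortPoints(np.float64(uv).reshape(-1,1,2),m['camera_matrix'],m['distortion'])[:,0]
    d=np.c_[p,np.ones(len(p))]@m['R']; o=-m['R'].T@m['t']
    return o+d*((np.asarray(z)-o[2])/d[:,2])[:,None]
def shot(cam,name):
    s,R=pose(); im=ctrl.read_camera(cam); cv2.imwrite(f'pics/{name}.png',im)
    m=wcam(s,R) if cam=='wrist' else ctrl.camera_model(cam)
    np.save(f'pics/{name}.npy',m,allow_pickle=True); return im,m
E
cat > w1.py <<'E'
from h import *
s,R=pose(); s=dict(s); s['position']=np.array([625.5,-117.36,131.9]); m=wcam(s,R)
P=backm(m,[(222,114),(373,111),(301,238)],50); print(P.round(1)); c=P.mean(0); print('centre',c, np.hypot(*(P-c)[:,:2].T), np.degrees(np.arctan2(*(P-c)[:,1::-1].T)))
print('spindle',backm(m,[(299,156)],64))
C=backm(m,[(197,7),(584,102),(504,298),(172,230)],18);print(C.round(1)); print([np.degrees(np.arctan2(*(C[a]-C[b])[1::-1])) for a,b in((1,0),(2,3))],C.mean(0))
for t in ["tongue_nose","tongue_grip","mark","notch","notch_floor"]:
    r=ctrl.mark_of(t,'wrist'); z=76 if t=='tongue_grip' else 41
    print(t,[(round(x['conf'],2),np.round(x['point'],1),backm(m,x['point'],z).round(1)) for x in r[:2]])
L=backm(m,[(367,170),(400,178)],18);print('line',L,np.degrees(np.arctan2(*(L[1]-L[0])[1::-1])))
E
python3 w1.py
```

```text
[[ 586.7 -214.9   50. ]
 [ 531.8 -128.5   50. ]
 [ 634.6 -124.3   50. ]]
centre [ 584.35882675 -155.90949448   50.        ] [59.06663967 59.2348249  59.35105816] [-87.74436178 152.47962767  32.22718291]
spindle [[ 582.29941625 -156.16992258   64.        ]]
[[ 535.2 -269.8   18. ]
 [ 439.     8.1   18. ]
 [ 597.6   63.9   18. ]
 [ 694.1 -216.5   18. ]]
[np.float64(109.10388703754185), np.float64(108.99877506715625)] [ 566.46443544 -103.56222727   18.        ]
tongue_nose [(0.74, array([414. , 180.7]), array([[555.3, -74.2,  41. ]]))]
tongue_grip [(0.74, array([415.6, 179.4]), array([[554.9, -84.8,  76. ]])), (0.59, array([539.8,   8.1]), array([[440.3, -81.8,  76. ]]))]
mark [(0.74, array([365.1, 169.1]), array([[ 567.1, -109.9,   41. ]]))]
notch [(0.59, array([301. ,  84.3]), array([[ 542.2, -179.4,   41. ]]))]
notch_floor [(0.59, array([294.8, 128.7]), array([[ 569.5, -168.3,   41. ]]))]
line [[ 567.39547257 -104.20314666   18.        ]
 [ 558.85467656  -77.98542344   18.        ]] 108.04375588137218
```

>>> {"method": "servo_tool", "body": {"targets": [[-0.0055,-0.0105,0,-1],[-0.0055,-0.0105,0.02,-1],[-0.0055,-0.0105,0.045,-1],[-0.0055,-0.0105,0.065,-1],[-0.0055,-0.0105,0.065,-1]]}}

```text
clock: 3.85
position: [632.6, -124.2, 63.2]
tool_rot: [-0.003, -0.277, 0.961, 0.002]
contact_force: [-1.0, 0.0, -1.0]
finger_gap: 34.5
```

```bash
python3 - <<'E'
from h import *
np.save('jig.npy',[583.2,-156.2,np.radians(19.0)])
info((635.6,-123.1,32),212.3)
im,m=shot('wrist','w2')
P=backm(m,[(0,0)],50)
E
```

```text
t 3.85 p [ 632.62 -124.19   63.18] yawx -147.79 tilt [-0.0072  0.0016 -1.    ] F [-1.02  0.01 -0.98] gap 34.5 j7 2.45 qd 0.055
shift [-3.3 -0.8 31.2]
spin -0.1
```

View pics/w2.png

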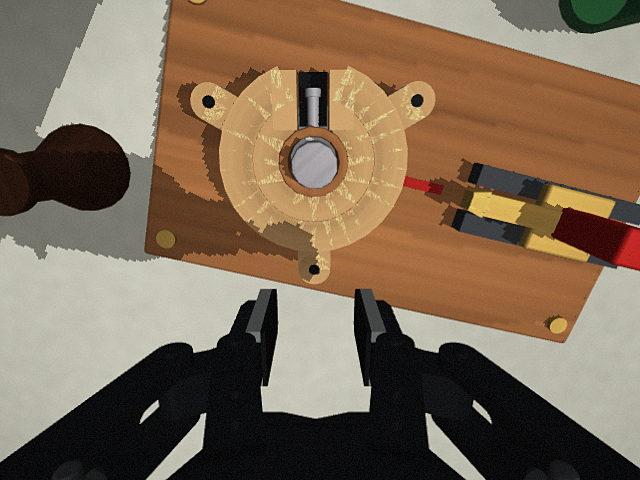

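>>> {"method": "servo_tool", "body": {"targets": [[-0.003,0,0.008,0],[-0.003,0,0.018,0],[-0.003,0,0.026,0],[-0.003,0,0.031,0],[-0.003,0,0.031,0],[-0.003,0,0.031,0]]}}

```text
clock: 4.5
position: [638.1, -123.8, 35.6]
tool_rot: [-0.0, -0.277, 0.961, -0.0]
contact_force: [1.6, 0.2, 0.9]
finger_gap: 34.0
```

```bash
python3 - <<'E'
from h import *
info((635.6,-123.1,32),212.3)
im,m=shot('wrist','w3')
E
```

```text
t 4.5 p [ 638.14 -123.83   35.59] yawx -147.81 tilt [ 0. -0. -1.] F [1.62 0.21 0.91] gap 34.0 j7 2.46 qd 0.009
shift [1.8 2.  3.6]
spin -0.1
```

View pics/w3.png

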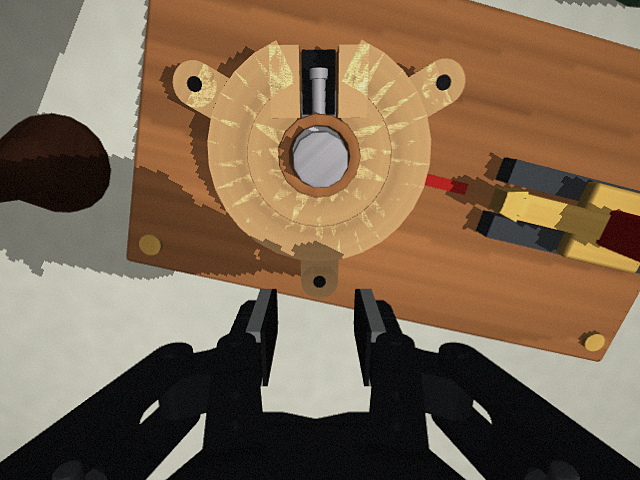

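```bash
python3 - <<'E'
from h import *
m=np.load('pics/w3.npy',allow_pickle=True).item()
s,R=pose(); p=s['position']
X=[p+R@np.array(v) for v in [(0,0,0),(11,17,0),(11,-17,0),(11,17,-19),(11,-17,-10),(0,17,-6),(0,-17,-6)]]
print(proj('w',X,m).round(0))
E
```

```text
[[315. 277.]
 [348. 257.]
 [282. 257.]
 [351. 272.]
 [280. 265.]
 [348. 282.]
 [282. 282.]]
```

```bash
python3 - <<'E'
from h import *
im,m=shot('scene','s1')
a=im[180:390,110:370]; cv2.imwrite('pics/s1c.png',cv2.resize(a,None,fx=3,fy=2.8,interpolation=cv2.INTER_CUBIC))
E
```

```text
(no output)
```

View pics/s1c.png

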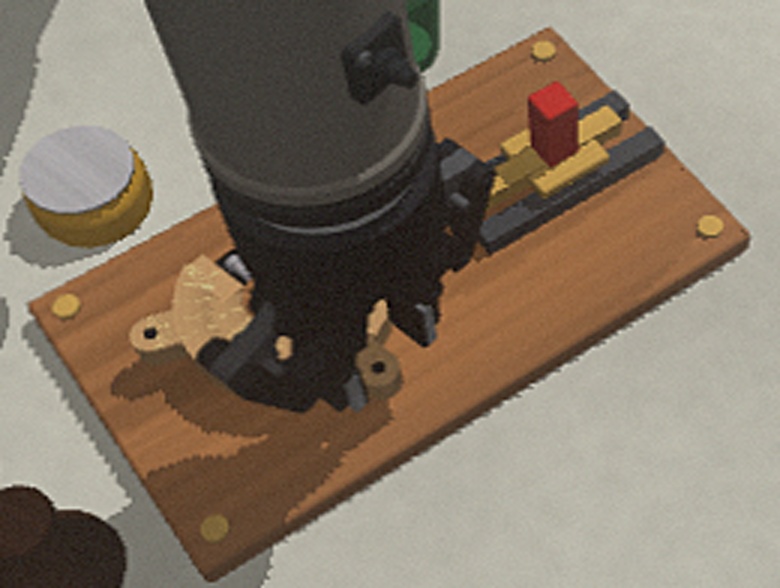

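```bash
python3 - <<'E'
from h import *
s,R=pose(); p=s['position']
for d in (0,8,16,28):
    X=[p+R@np.array(v) for v in [(-11,17,-d),(-11,-17,-d),(-11,25,-d),(-11,-25,-d)]]
    q=proj('scene',X); print(d,((q-[110,180])*[3,2.8]).round(0).tolist())
E
```

```text
0 [[431.0, 379.0], [376.0, 430.0], [443.0, 367.0], [363.0, 443.0]]
8 [[429.0, 372.0], [374.0, 424.0], [442.0, 360.0], [361.0, 436.0]]
16 [[428.0, 364.0], [372.0, 417.0], [441.0, 352.0], [359.0, 430.0]]
28 [[426.0, 353.0], [369.0, 406.0], [438.0, 341.0], [355.0, 419.0]]
```

```bash
python3 - <<'E'
from h import *
im=cv2.imread('pics/w3.png')
a=im[235:415,220:420]; cv2.imwrite('pics/w3c.png',cv2.resize(cv2.convertScaleAbs(a,alpha=1.8,beta=20),None,fx=4,fy=3.3,interpolation=cv2.INTER_CUBIC))
im=cv2.imread('pics/s1.png')
a=im[260:350,170:290]; cv2.imwrite('pics/s1d.png',cv2.resize(cv2.convertScaleAbs(a,alpha=1.8,beta=20),None,fx=6.5,fy=6.5,interpolation=cv2.INTER_CUBIC))
E
```

```text
(no output)
```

View pics/w3c.png

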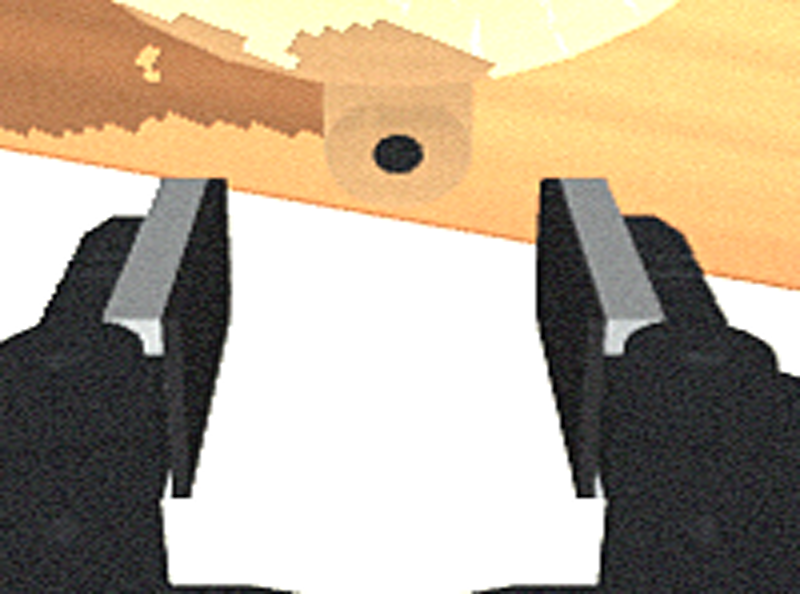

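View pics/s1d.png

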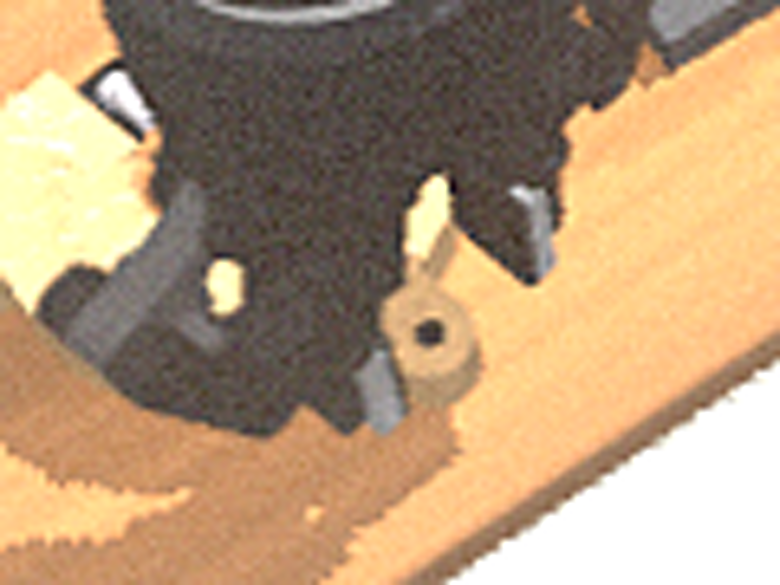

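>>> {"method": "servo_tool", "body": {"targets": [[0,0,-0.02,0],[0,0,-0.04,0],[0,0,-0.04,0]]}}

```text
clock: 4.9
position: [641.1, -124.7, 79.5]
tool_rot: [0.004, -0.277, 0.961, -0.002]
contact_force: [0.4, 0.0, 0.4]
finger_gap: 33.9
```

>>> {"method": "servo_tool", "body": {"targets": [[0,0,0,0],[0,0,0,0],[0,0,0,0],[0,0,0,0],[0,0,0,0],[0,0,0,0]], "claw": 0}}

```text
clock: 5.5
position: [638.0, -123.7, 75.3]
tool_rot: [-0.0, -0.277, 0.961, 0.0]
contact_force: [0.2, 0.2, -0.4]
finger_gap: -0.2
```

```bash
python3 - <<'E'
from h import *
info()
im,m=shot('wrist','w4')
s,R=pose(); p=s['position']
for d in (0,8,16,28):
    X=[p+R@np.array(v) for v in [(11,0,-d),(-11,0,-d)]]; print(d,proj('w',X,m).round(0).tolist())
a=im[235:415,220:420]; cv2.imwrite('pics/w4c.png',cv2.resize(cv2.convertScaleAbs(a,alpha=1.8,beta=20),None,fx=4,fy=3.3,interpolation=cv2.INTER_CUBIC))
E
```

```text
t 5.5 p [ 637.95 -123.68   75.29] yawx -147.81 tilt [-5.e-04  1.e-04 -1.e+00] F [ 0.17  0.2  -0.37] gap -0.2 j7 2.45 qd 0.003
0 [[315.0, 257.0], [315.0, 296.0]]
8 [[315.0, 263.0], [315.0, 303.0]]
16 [[315.0, 269.0], [315.0, 310.0]]
28 [[315.0, 279.0], [315.0, 323.0]]
```

View pics/w4c.png

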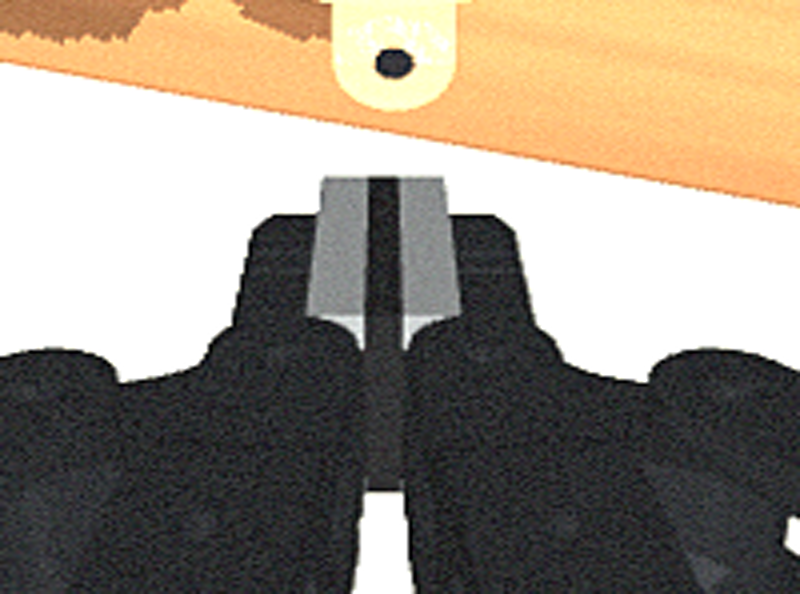

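```bash
python3 - <<'E'
from h import *
s,R=pose(); p=s['position']
im,m=shot('scene','s2')
for d in (0,8,16,28):
    X=[p+R@np.array(v) for v in [(-11,0,-d),(11,0,-d)]]; q=proj('scene',X); print(d,((q-[170,230])*6).round(0).tolist())
a=im[230:330,170:300]; cv2.imwrite('pics/s2d.png',cv2.resize(cv2.convertScaleAbs(a,alpha=1.8,beta=20),None,fx=6,fy=6,interpolation=cv2.INTER_CUBIC))
E
```

```text
0 [[431.0, 489.0], [355.0, 427.0]]
8 [[427.0, 473.0], [351.0, 410.0]]
16 [[423.0, 456.0], [346.0, 393.0]]
28 [[417.0, 431.0], [339.0, 367.0]]
```

View pics/s2d.png

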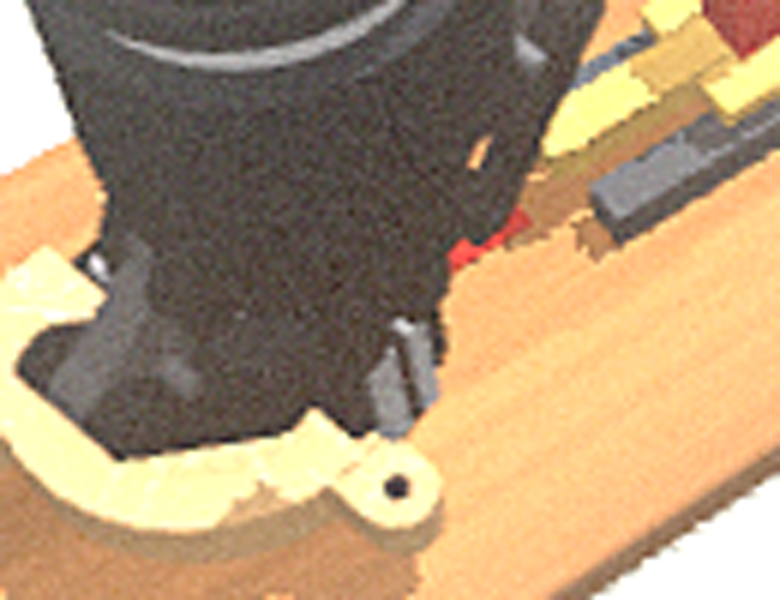

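>>> {"method": "servo_tool", "body": {"targets": [[0.001,0.015,0,0],[0.001,0.03,0,0],[0.001,0.03,0.015,0],[0.001,0.03,0.03,0],[0.001,0.03,0.042,0],[0.001,0.03,0.05,0],[0.001,0.03,0.05,0],[0.001,0.03,0.05,0]]}}

```text
clock: 6.4
position: [621.4, -99.4, 25.3]
tool_rot: [-0.0, -0.277, 0.961, -0.0]
contact_force: [-0.4, -0.2, 0.1]
finger_gap: -0.2
```

>>> {"method": "servo_tool", "body": {"targets": [[0,0,0.001,0],[0,0,0.002,0],[0,0,0.003,0],[0,0,0.003,0]]}}

```text
clock: 6.8
position: [621.3, -98.8, 22.7]
tool_rot: [0.0, -0.277, 0.961, 0.0]
contact_force: [0.9, 0.1, -0.7]
finger_gap: 0.1
```

```bash
python3 - <<'E'
from h import *
info()
im,m=shot('wrist','w5')
im,m=shot('scene','s3')
a=im[230:350,150:310]; cv2.imwrite('pics/s3d.png',cv2.resize(cv2.convertScaleAbs(a,alpha=1.8,beta=20),None,fx=5,fy=5,interpolation=cv2.INTER_CUBIC))
E
```

```text
t 6.8 p [621.33 -98.79  22.7 ] yawx -147.8 tilt [ 2.e-04  1.e-04 -1.e+00] F [ 0.87  0.12 -0.71] gap 0.1 j7 2.43 qd 0.002
```

View pics/s3d.png

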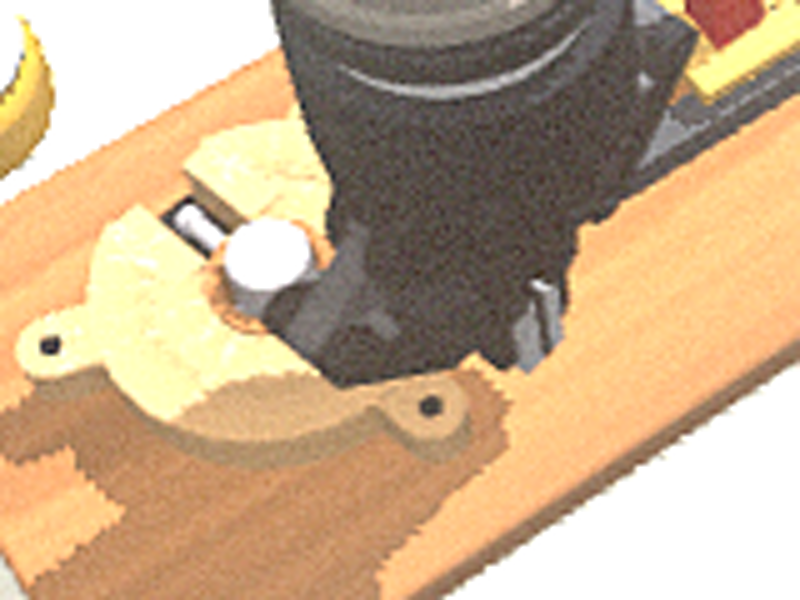

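View pics/w5.png

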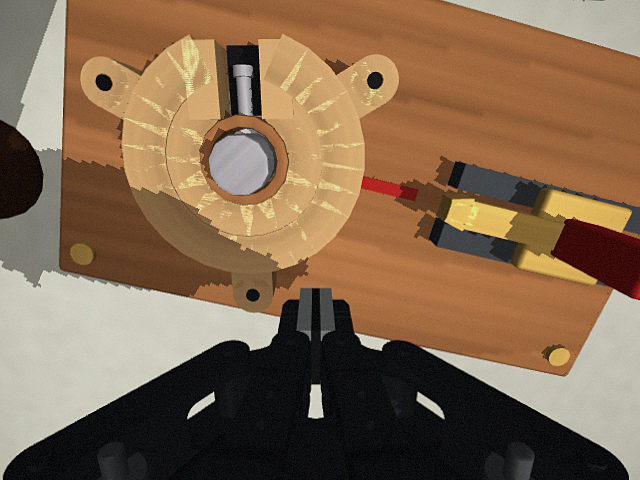

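>>> {"method": "servo_tool", "body": {"targets": [[0,0,0.001,0],[0,0,0.002,0],[0,0,0.003,0],[0,0,0.004,0],[0,0,0.0045,0],[0,0,0.005,0],[0,0,0.005,0]]}}

```text
clock: 7.6
position: [621.2, -98.9, 17.5]
tool_rot: [-0.0, -0.277, 0.961, 0.0]
contact_force: [-0.2, 0.8, 0.0]
finger_gap: 0.3
```

>>> {"method": "servo_tool", "body": {"targets": [[0,0,0.001,0],[0,0,0.002,0],[0,0,0.002,0]]}}

```text
clock: 7.9
position: [621.1, -98.8, 15.4]
tool_rot: [-0.0, -0.277, 0.961, 0.0]
contact_force: [0.6, -0.3, -0.2]
finger_gap: 0.0
```

>>> {"method": "servo_tool", "body": {"targets": [[0,0,0.001,0],[0,0,0.002,0],[0,0,0.003,0],[0,0,0.004,0],[0,0,0.005,0],[0,0,0.005,0]]}}

```text
clock: 8.5
position: [621.1, -98.8, 10.4]
tool_rot: [-0.0, -0.277, 0.961, 0.0]
contact_force: [-0.5, 0.6, 0.9]
finger_gap: -0.0
```

>>> {"method": "servo_tool", "body": {"targets": [[0,-0.003,0,0],[0,-0.006,0,0],[0,-0.008,0,0],[0,-0.01,0,0],[0,-0.012,0,0],[0,-0.014,0,0],[0,-0.016,0,0],[0,-0.018,0,0]]}}

```text
clock: 9.3
position: [631.0, -114.1, 10.6]
tool_rot: [0.0, -0.277, 0.961, 0.0]
contact_force: [0.3, 1.0, -0.0]
finger_gap: 0.2
```

```bash
python3 - <<'E'
from h import *
info()
im,m=shot('wrist','w6')
E
```

```text
t 9.3 p [ 631.05 -114.1    10.63] yawx -147.8 tilt [ 2.e-04  2.e-04 -1.e+00] F [ 0.31  0.96 -0.  ] gap 0.2 j7 2.45 qd 0.045
```

View pics/w6.png

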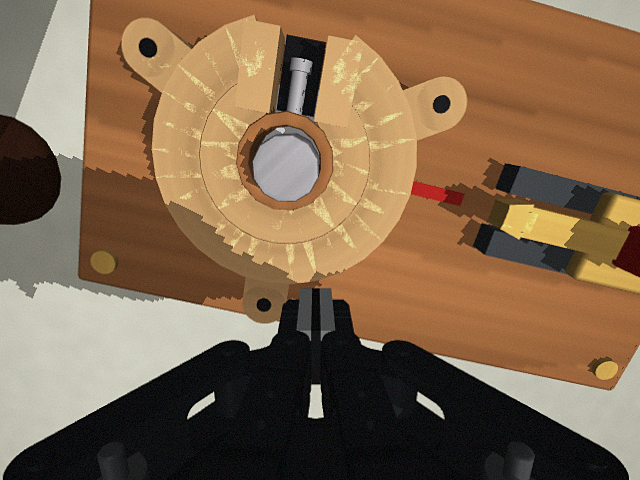

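```bash
python3 - <<'E'
from h import *
m=np.load('pics/w6.npy',allow_pickle=True).item()
P=backm(m,[(148,48),(442,103),(264,305)],50); c=P.mean(0); print(c,np.hypot(*(P-c)[:,:2].T),np.degrees(np.arctan2(*(P-c)[:,1::-1].T)))
s,R=pose(); p=s['position']; C=np.array([583.2,-156.2,p[2]])
ct=(R.T@(C-p))[:2]; print('c tool',ct, 'finger ang',np.degrees(np.arctan2(*(p-C)[1::-1])))
for i in range(1,9):
    f=np.radians(2.5*i); r=np.array([[np.cos(f),-np.sin(f)],[np.sin(f),np.cos(f)]])
    print(2.5*i,((ct-r@ct)/1000).round(4))
E
```

```text
[ 583.9341479  -156.84663501   50.        ] [59.27392929 59.47219637 59.49961912] [-97.7261611  142.414635    22.17900966]
c tool [62.74735845 -9.60385033] finger ang 40.872666302657954
2.5 [-0.0004 -0.0027]
5.0 [-0.0006 -0.0055]
7.5 [-0.0007 -0.0083]
10.0 [-0.0007 -0.011 ]
12.5 [-0.0006 -0.0138]
15.0 [-0.0003 -0.0166]
17.5 [ 0.     -0.0193]
20.0 [ 0.0005 -0.022 ]
```

>>> {"method": "servo_tool", "body": {"targets": [[-0.0004,-0.0027,0,2.5],[-0.0006,-0.0055,0,5],[-0.0007,-0.0083,0,7.5],[-0.0007,-0.011,0,10],[-0.0006,-0.0138,0,12.5],[-0.0003,-0.0166,0,15],[0,-0.0193,0,17.5],[0.0005,-0.022,0,20]]}}

```text
clock: 10.15
position: [642.5, -132.9, 10.6]
tool_rot: [0.0, -0.105, 0.994, 0.0]
contact_force: [0.3, 0.5, 0.3]
finger_gap: -0.1
```

>>> {"method": "servo_tool", "body": {"targets": [[-0.0004,-0.0027,0,2.5],[-0.0006,-0.0055,0,5],[-0.0007,-0.0083,0,7.5],[-0.0007,-0.011,0,10],[-0.0006,-0.0138,0,12.5],[-0.0003,-0.0166,0,15],[0,-0.0193,0,17.5],[0.0005,-0.022,0,20]]}}

```text
clock: 10.95
position: [646.8, -154.6, 10.7]
tool_rot: [0.0, 0.069, 0.998, 0.0]
contact_force: [0.8, 0.6, 0.5]
finger_gap: -0.1
```

```bash
python3 - <<'E'
from h import *
info()
im,m=shot('wrist','w7')
s,R=pose(); p=s['position']; C=np.array([583.2,-156.2,p[2]])
print((R.T@(C-p))[:2],np.degrees(np.arctan2(*(p-C)[1::-1])))
E
```

```text
t 10.95 p [ 646.77 -154.6    10.69] yawx 172.11 tilt [ 7.e-04  0.e+00 -1.e+00] F [0.82 0.55 0.45] gap -0.1 j7 1.89 qd 0.339
[62.68443725 -9.52342899] 0.6427546678595485
```

View pics/w7.png

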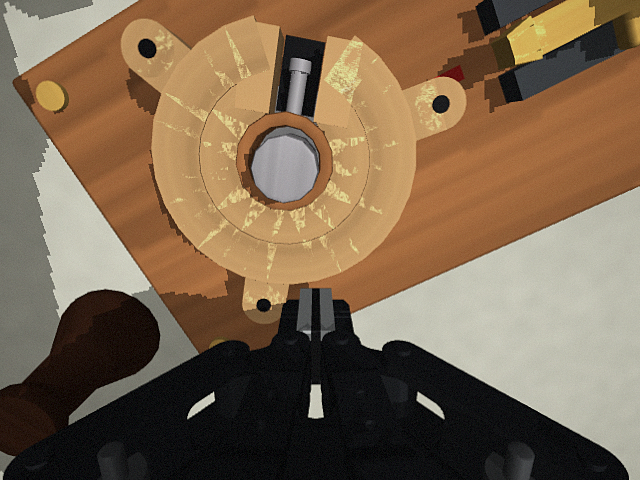

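>>> {"method": "servo_tool", "body": {"targets": [[-0.0004,-0.0027,0,2.5],[-0.0006,-0.0055,0,5],[-0.0007,-0.0083,0,7.5],[-0.0007,-0.011,0,10],[-0.0006,-0.0138,0,12.5],[-0.0003,-0.0166,0,15],[0,-0.0193,0,17.5],[0.0005,-0.022,0,20]]}}

```text
clock: 11.8
position: [643.3, -176.4, 10.7]
tool_rot: [0.0, 0.241, 0.971, -0.0]
contact_force: [1.1, 0.8, 0.0]
finger_gap: 0.1
```

>>> {"method": "servo_tool", "body": {"targets": [[-0.0004,-0.0027,0,2.5],[-0.0006,-0.0055,0,5],[-0.0007,-0.0083,0,7.5],[-0.0007,-0.011,0,10],[-0.0006,-0.0138,0,12.5],[-0.0003,-0.0166,0,15],[0,-0.0193,0,17.5],[0.0005,-0.022,0,20]]}}

```text
clock: 12.6
position: [632.5, -195.9, 10.7]
tool_rot: [0.001, 0.406, 0.914, -0.0]
contact_force: [1.6, -0.4, -0.7]
finger_gap: -0.0
```

>>> {"method": "servo_tool", "body": {"targets": [[0,0,0,0],[0,0,0,0]]}}

```text
clock: 12.8
position: [632.0, -195.8, 10.6]
tool_rot: [-0.0, 0.405, 0.914, -0.0]
contact_force: [0.0, 0.5, -0.2]
finger_gap: 0.1
```

```bash
python3 - <<'E'
from h import *
info()
im,m=shot('wrist','w8')
s,R=pose(); p=s['position']; C=np.array([583.2,-156.2,p[2]])
print((R.T@(C-p))[:2],np.degrees(np.arctan2(*(p-C)[1::-1])))
E
```

```text
t 12.8 p [ 632.   -195.77   10.56] yawx 132.25 tilt [-3.e-04 -3.e-04 -1.e+00] F [ 0.04  0.52 -0.24] gap 0.1 j7 1.35 qd 0.005
[61.9601703  -9.57888632] -38.9594239793167
```

View pics/w8.png

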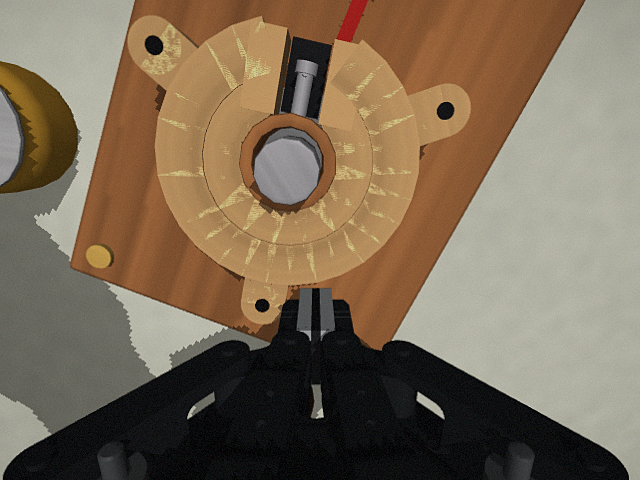

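```bash
cat > ang.py <<'E'
from h import *
import sys
def ang(name,holes):
    m=np.load(f'pics/{name}.npy',allow_pickle=True).item()
    P=backm(m,holes,50); c=P.mean(0); a=np.degrees(np.arctan2(*(P-c)[:,1::-1].T)); print(c.round(1),a.round(1))
    return m
E
python3 - <<'E'
from ang import *
m=ang('w8',[(154,45),(446,111),(262,306)])
L=backm(m,[(345,41),(358,3)],18); print(L,np.degrees(np.arctan2(*(L[1]-L[0])[1::-1])))
print(backm(m,[(288,165)],64))
s,R=pose(); p=s['position']
ct=np.array([62,-9.6])
for f0 in (2.5,5,7.5,10,12.5):
    f=np.radians(f0); r=np.array([[np.cos(f),-np.sin(f)],[np.sin(f),np.cos(f)]])
    print(f0,((ct-r@ct)/1000).round(4))
E
```

```text
[ 583.1 -154.8   50. ] [-179.6   60.5  -59.6]
[[ 567.75114409 -104.44435605   18.        ]
 [ 562.11905691  -90.89107824   18.        ]] 112.56540902351492
[[ 583.1360673  -153.28897747   64.        ]]
2.5 [-0.0004 -0.0027]
5 [-0.0006 -0.0054]
7.5 [-0.0007 -0.0082]
10 [-0.0007 -0.0109]
12.5 [-0.0006 -0.0136]
```

>>> {"method": "servo_tool", "body": {"targets": [[-0.0004,-0.0027,0,2.5],[-0.0006,-0.0049,0,4.5],[-0.0007,-0.0066,0,6],[-0.0007,-0.0082,0,7.5],[-0.0007,-0.0093,0,8.5],[-0.0007,-0.0104,0,9.5],[-0.0007,-0.0114,0,10.5],[-0.0007,-0.012,0,11]]}}

```text
clock: 13.65
position: [623.6, -204.2, 10.6]
tool_rot: [-0.0, 0.491, 0.871, -0.0]
contact_force: [0.5, -1.0, 0.4]
finger_gap: -0.1
```

>>> {"method": "servo_tool", "body": {"targets": [[0,0,0,0]]}}

```text
clock: 13.75
position: [623.6, -204.2, 10.6]
tool_rot: [-0.0, 0.491, 0.871, -0.0]
contact_force: [0.3, 0.7, 0.1]
finger_gap: -0.1
```

```bash
python3 - <<'E'
from h import *
info()
im,m=shot('wrist','w9')
im,m=shot('top','t9')
E
```

```text
t 13.75 p [ 623.59 -204.22   10.6 ] yawx 121.17 tilt [-1.e-04 -1.e-04 -1.e+00] F [0.34 0.66 0.15] gap -0.1 j7 1.2 qd 0.004
```

View pics/w9.png

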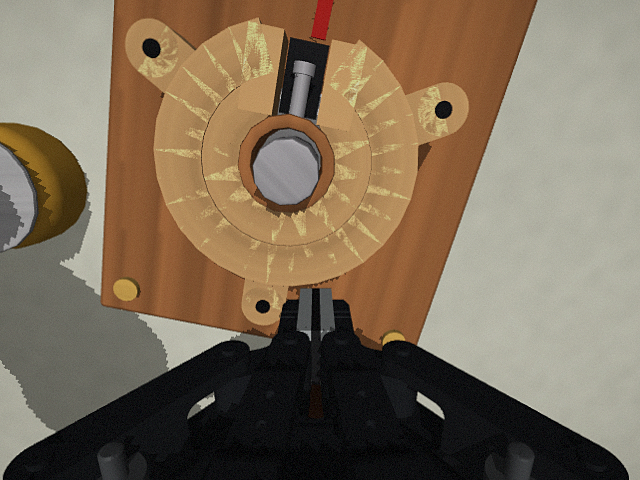

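```bash
python3 - <<'E'
from ang import *
m=ang('w9',[(151.5,47.5),(443.5,109.5),(262.5,306)])
s,R=pose(); p=s['position']; C=np.array([583.2,-156.2,p[2]])
print((R.T@(C-p))[:2],np.degrees(np.arctan2(*(p-C)[1::-1])))
L=backm(m,[(321,39),(326,0)],18); print(L,np.degrees(np.arctan2(*(L[1]-L[0])[1::-1])), np.degrees(np.arctan2(L[:,1]+156.2,L[:,0]-583.2)))
# plate edges
E_=backm(m,[(115,0),(103,304)],18); print('left edge',np.degrees(np.arctan2(*(E_[0]-E_[1])[1::-1])))
E_=backm(m,[(536,0),(416,345)],18); print('right edge',np.degrees(np.arctan2(*(E_[0]-E_[1])[1::-1])))
E
```

```text
[ 582.9 -154.8   50. ] [170.1  50.1 -69.9]
[61.98579362 -9.73648284] -49.87834972990228
[[ 568.99471894 -106.54488897   18.        ]
 [ 563.35877414  -93.43707459   18.        ]] 113.26617241369007 [105.96470985 107.54329339]
left edge 109.19505481626229
right edge 108.82083754489412
```

>>> {"method": "servo_tool", "body": {"targets": [[-0.0002,-0.0008,0,0.7],[-0.0003,-0.0014,0,1.3],[-0.0003,-0.0019,0,1.8],[-0.0004,-0.0023,0,2.1],[-0.0004,-0.0023,0,2.1]]}}

```text
clock: 14.35
position: [621.9, -205.7, 10.6]
tool_rot: [-0.0, 0.507, 0.862, 0.0]
contact_force: [0.5, 0.6, 0.8]
finger_gap: 0.0
```

```bash
python3 - <<'E'
from h import *
info()
im,m=shot('wrist','w10')
g=cv2.cvtColor(im,cv2.COLOR_BGR2GRAY)
H=[]
for u,v in [(151.5,47.5),(443.5,109.5),(262.5,306)]:
    u,v=int(u),int(v); a=g[v-16:v+17,u-16:u+17]; ys,xs=np.where(a<45); k=np.hypot(xs-16,ys-16)<14; H.append((u-16+xs[k].mean(),v-16+ys[k].mean())); 
print(H)
from ang import ang
ang('w10',H)
E
```

```text
t 14.35 p [ 621.88 -205.67   10.58] yawx 119.08 tilt [-1.e-04  1.e-04 -1.e+00] F [0.5  0.61 0.77] gap 0.0 j7 1.17 qd 0.003
[(np.float64(150.57735849056604), np.float64(47.9811320754717)), (np.float64(442.7894736842105), np.float64(108.95175438596492)), (np.float64(262.4), np.float64(306.05))]
[ 582.8 -154.8   50. ] [168.2  48.1 -71.9]
```

View pics/w10.png

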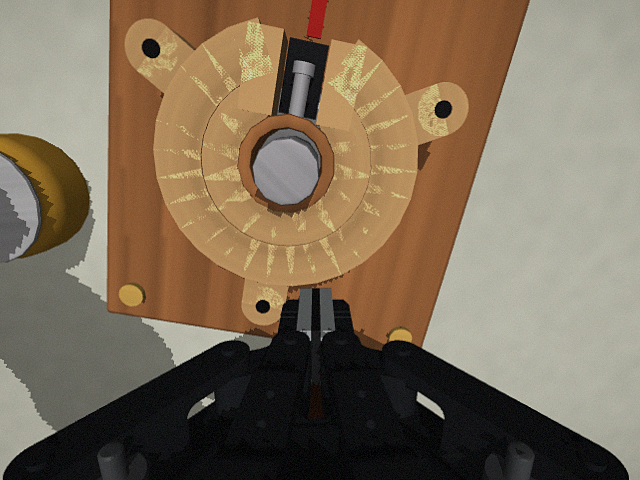

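>>> {"method": "servo_tool", "body": {"targets": [[0,0.003,0,0],[0,0.005,0,0],[0,0.005,-0.02,0],[0,0.005,-0.05,0],[0,0.005,-0.08,0],[0,0.005,-0.105,0],[0.03,0.007,-0.105,8],[0.07,0.01,-0.105,16]]}}

```text
clock: 15.2
position: [597.0, -142.5, 117.2]
tool_rot: [0.002, 0.626, 0.78, -0.0]
contact_force: [0.8, 1.3, 0.3]
finger_gap: -0.0
```

>>> {"method": "servo_tool", "body": {"targets": [[0,0,0,8],[0,0,0,16],[0,0,0,24],[0,0,0,32],[0,0,0,40],[0,0,0,48],[0,0,0,56],[0,0,0,64]]}}

```text
clock: 16.0
position: [596.7, -139.3, 115.6]
tool_rot: [-0.0, 0.943, 0.332, -0.0]
contact_force: [-0.1, 0.3, 0.3]
finger_gap: -0.0
```

```bash
python3 - <<'E'
from h import *
info(jw(0,186,115),289)
for c in ('scene','top'):
    im,m=shot(c,c+'11')
im=cv2.imread('pics/top11.png')
a=im[140:330,260:500]; cv2.imwrite('pics/t11c.png',cv2.resize(cv2.convertScaleAbs(a,alpha=1.5,beta=10),None,fx=3.3,fy=3.1,interpolation=cv2.INTER_CUBIC))
E
```

```text
t 16.0 p [ 596.75 -139.34  115.62] yawx 38.79 tilt [-1.e-04  2.e-04 -1.e+00] F [-0.09  0.32  0.32] gap -0.0 j7 -0.2 qd 1.212
shift [  41.8 -170.4    0.7]
spin 109.8
```

View pics/t11c.png

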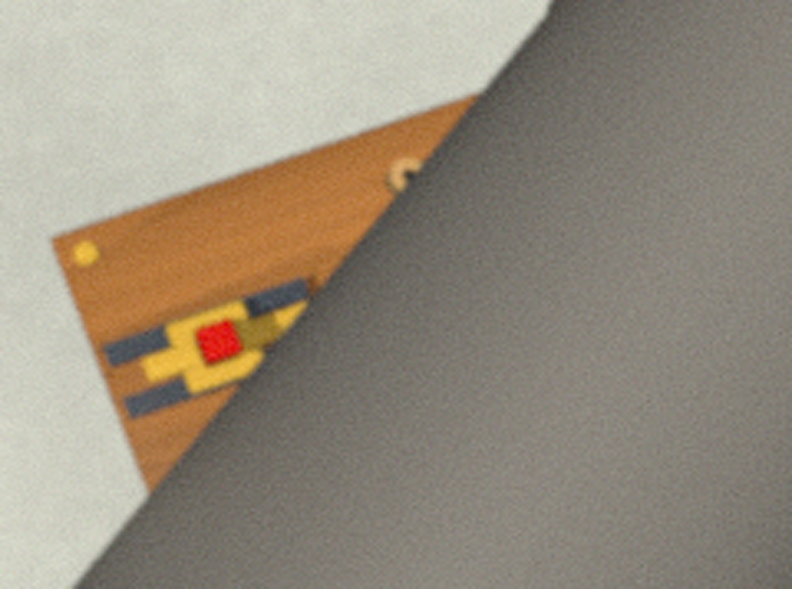

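>>> {"method": "servo_tool", "body": {"targets": [[0.005,-0.021,0,8],[0.01,-0.043,0,16],[0.016,-0.064,0,24],[0.021,-0.085,0,32],[0.026,-0.106,0,40],[0.031,-0.128,0,48],[0.037,-0.149,0,56],[0.042,-0.17,0,64]]}}

```text
clock: 16.9
position: [521.7, 19.9, 115.6]
tool_rot: [-0.0, 0.976, -0.217, -0.0]
contact_force: [0.3, -0.1, 0.2]
finger_gap: 0.4
```

>>> {"method": "servo_tool", "body": {"targets": [[0,0,0,8],[0,0,0,16],[0,0,0,24],[0,0,0,32],[0,0,0,40],[0,0,0,46],[0,0,0,46],[0,0,0,46]]}}

```text
clock: 17.7
position: [522.1, 18.9, 115.6]
tool_rot: [-0.0, 0.816, -0.578, -0.0]
contact_force: [0.4, 0.3, 0.2]
finger_gap: 0.1
```

```bash
python3 - <<'E'
from h import *
info(jw(0,186,36),289)
im,m=shot('wrist','w12')
m2=ctrl.camera_model('top')
P=backm(m2,[(326.7,250.3)],90)[0]; p=np.load('jig.npy'); c,s=np.cos(p[2]),np.sin(p[2]); d=P[:2]-p[:2]; print(P,d@np.array([[c,-s],[s,c]]))
E
```

```text
t 17.7 p [522.08  18.88 115.64] yawx -70.68 tilt [-0.e+00  3.e-04 -1.e+00] F [0.4  0.33 0.17] gap 0.1 j7 -2.3 qd 0.013
shift [-0.5 -0.8 79.6]
spin 0.3
[534.53646162 -16.59444813  90.        ] [ -0.56115762 147.84294093]
```

View pics/w12.png

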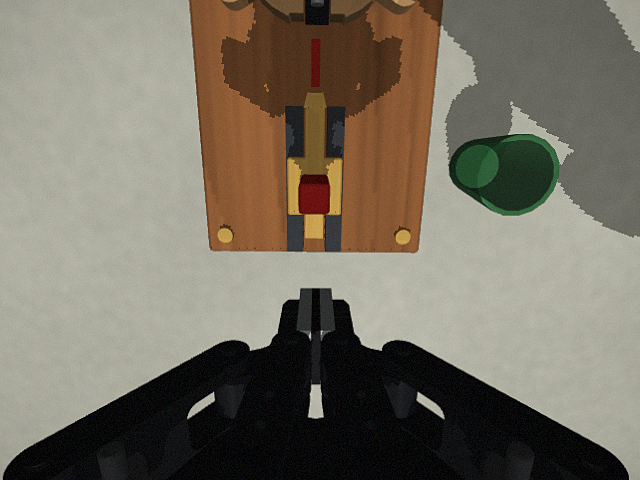

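>>> {"method": "servo_tool", "body": {"targets": [[0,-0.0005,0.02,0.3],[0,-0.0005,0.04,0.3],[0,-0.0005,0.06,0.3],[0,-0.0005,0.075,0.3],[0,-0.0005,0.08,0.3],[0,-0.0005,0.08,0.3],[0,-0.0005,0.08,0.3]]}}

```text
clock: 18.45
position: [523.3, 18.7, 36.3]
tool_rot: [-0.0, 0.813, -0.582, 0.001]
contact_force: [0.2, -0.9, 1.0]
finger_gap: -0.0
```

>>> {"method": "servo_tool", "body": {"targets": [[0.003,0,0,0],[0.006,0,0,0],[0.008,0,0,0],[0.01,0,0,0],[0.012,0,0,0],[0.012,0,0,0]]}}

```text
clock: 19.05
position: [526.5, 7.1, 35.7]
tool_rot: [0.0, 0.813, -0.582, 0.0]
contact_force: [0.1, -0.4, 0.3]
finger_gap: -0.1
```

```bash
python3 - <<'E'
from h import *
info()
im,m=shot('wrist','w13')
E
```

```text
t 19.05 p [526.49   7.13  35.68] yawx -71.24 tilt [ 2.e-04 -2.e-04 -1.e+00] F [ 0.14 -0.37  0.34] gap -0.1 j7 -2.22 qd 0.006
```

View pics/w13.png

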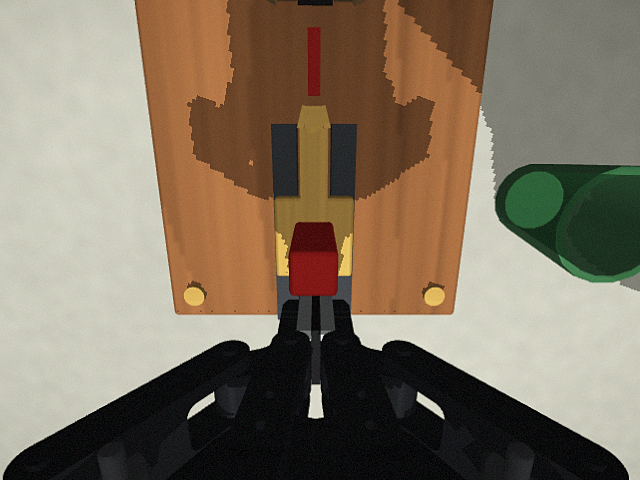

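>>> {"method": "servo_tool", "body": {"targets": [[0.003,0,0,0],[0.006,0,0,0],[0.009,0,0,0],[0.013,0,0,0],[0.017,0,0,0],[0.021,0,0,0],[0.025,0,0,0],[0.028,0,0,0]]}}

```text
clock: 19.9
position: [535.5, -19.3, 35.5]
tool_rot: [-0.0, 0.813, -0.582, -0.0]
contact_force: [0.6, 0.9, -0.0]
finger_gap: -0.1
```

```bash
python3 - <<'E'
from h import *
info()
im,m=shot('wrist','w14')
E
```

```text
t 19.9 p [535.52 -19.27  35.53] yawx -71.22 tilt [-0.e+00  1.e-04 -1.e+00] F [ 0.56  0.95 -0.01] gap -0.1 j7 -2.18 qd 0.069
```

View pics/w14.png

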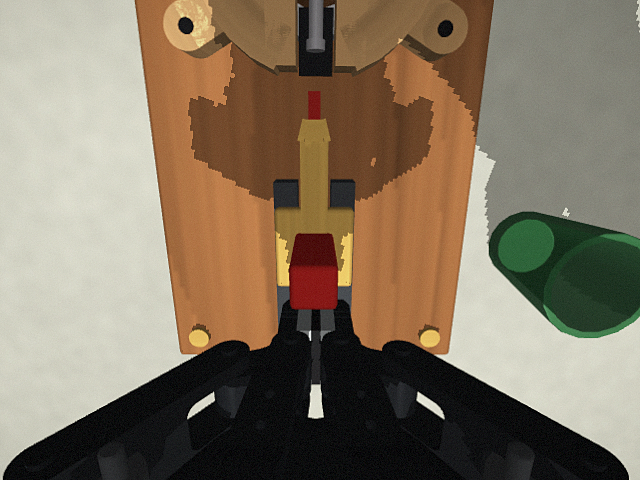

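```bash
python3 - <<'E'
from h import *
m=np.load('pics/w14.npy',allow_pickle=True).item(); p=np.load('jig.npy'); c,s=np.cos(p[2]),np.sin(p[2])
def J(uv,z): P=backm(m,[uv],z)[0]; return ((P[:2]-p[:2])@np.array([[c,-s],[s,c]])).round(1)
print('nose top',J((314,120),47),'screw end top',J((316,52),45),'mouth top',J((315,67),52),'post top',J((313,250),90), 'spindle holes',J((185,26),50),J((445,28),50))
E
```

```text
nose top [ 1.2 65.9] screw end top [ 0.2 39. ] mouth top [ 0.7 45.7] post top [  1.6 110.3] spindle holes [52.  30.4] [-50.8  31.5]
```

>>> {"method": "servo_tool", "body": {"targets": [[0.002,0,0,0],[0.004,0,0,0],[0.006,0,0,0],[0.008,0,0,0],[0.01,0,0,0],[0.012,0,0,0],[0.014,0,0,0],[0.016,0,0,0]]}}

```text
clock: 20.75
position: [540.5, -34.2, 35.6]
tool_rot: [0.0, 0.813, -0.582, -0.0]
contact_force: [-0.7, 2.2, 0.5]
finger_gap: -0.2
```

>>> {"method": "servo_tool", "body": {"targets": [[0.001,0,0,0],[0.002,0,0,0],[0.003,0,0,0],[0.004,0,0,0],[0.005,0,0,0],[0.006,0,0,0]]}}

```text
clock: 21.35
position: [542.5, -39.8, 35.6]
tool_rot: [-0.0, 0.813, -0.582, -0.0]
contact_force: [-1.5, 0.9, 0.9]
finger_gap: 0.0
```

```bash
cat >> h.py <<'E'
def jinfo():
    s,R=pose(); p=np.load('jig.npy'); c,sn=np.cos(p[2]),np.sin(p[2]); M=np.array([[c,-sn],[sn,c]])
    print('t',s['clock'],'jig xy',((s['position'][:2]-p[:2])@M).round(2),'z',s['position'][2].round(1),'Fjig',(s['contact_force'][:2]@M).round(2),s['contact_force'][2].round(2),'M',s['moment'].round(2))
E
python3 - <<'E'
from h import *
jinfo()
im,m=shot('wrist','w15')
E
```

```text
t 21.35 jig xy [ -0.6  123.36] z 35.6 Fjig [-1.14  1.31] 0.93 M [ 0.13  0.25 -0.03]
```

View pics/w15.png

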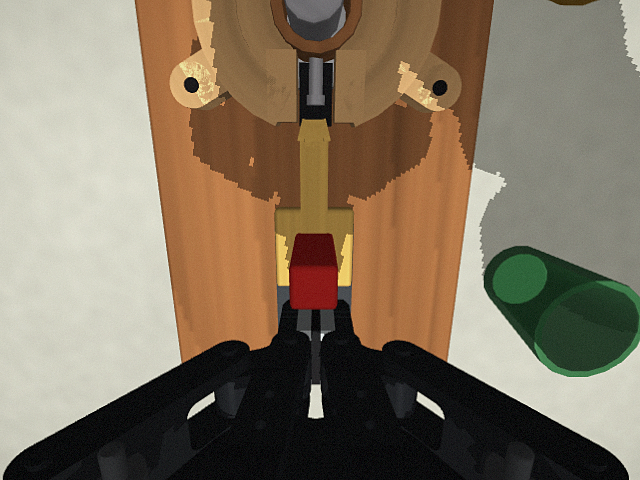

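>>> {"method": "servo_tool", "body": {"targets": [[0.0005,0,0,0],[0.001,0,0,0],[0.0015,0,0,0],[0.002,0,0,0],[0.0025,0,0,0],[0.003,0,0,0],[0.0035,0,0,0],[0.004,0,0,0]]}}

```text
clock: 22.2
position: [543.8, -43.5, 35.6]
tool_rot: [0.0, 0.813, -0.582, -0.0]
contact_force: [-2.3, 1.1, -0.3]
finger_gap: 0.3
```

```bash
python3 -c "
from h import *
jinfo()"
```

```text
t 22.2 jig xy [ -0.62 119.36] z 35.6 Fjig [-1.8   1.75] -0.25 M [ 0.09  0.22 -0.03]
```

>>> {"method": "servo_tool", "body": {"targets": [[0.0005,0,0,0],[0.001,0,0,0]]}}

```text
clock: 22.4
position: [544.1, -44.5, 35.6]
tool_rot: [-0.0, 0.813, -0.582, -0.0]
contact_force: [-0.8, 1.3, 0.7]
finger_gap: 0.1
```

```bash
python3 -c "
from h import *
jinfo()"
```

```text
t 22.4 jig xy [ -0.59 118.36] z 35.6 Fjig [-0.39  1.47] 0.68 M [ 0.15  0.23 -0.06]
```

>>> {"method": "servo_tool", "body": {"targets": [[0.0004,0,0,0],[0.0008,0,0,0],[0.0012,0,0,0]]}}

```text
clock: 22.7
position: [544.4, -45.5, 35.6]
tool_rot: [-0.0, 0.813, -0.582, -0.0]
contact_force: [-1.9, 1.2, 0.3]
finger_gap: -0.0
```

>>> {"method": "servo_tool", "body": {"targets": [[0.0004,0,0,0],[0.0008,0,0,0],[0.0008,0,0,0]]}}

```text
clock: 23.0
position: [544.5, -45.6, 35.5]
tool_rot: [-0.0, 0.813, -0.582, -0.001]
contact_force: [-2.4, 2.0, 1.9]
finger_gap: 0.3
```

```bash
python3 -c "
from h import *
jinfo()
shot('wrist','w16')"
```

```text
t 23.0 jig xy [ -0.63 117.16] z 35.5 Fjig [-1.59  2.67] 1.85 M [ 0.52  0.48 -0.  ]
```

View pics/w16.png

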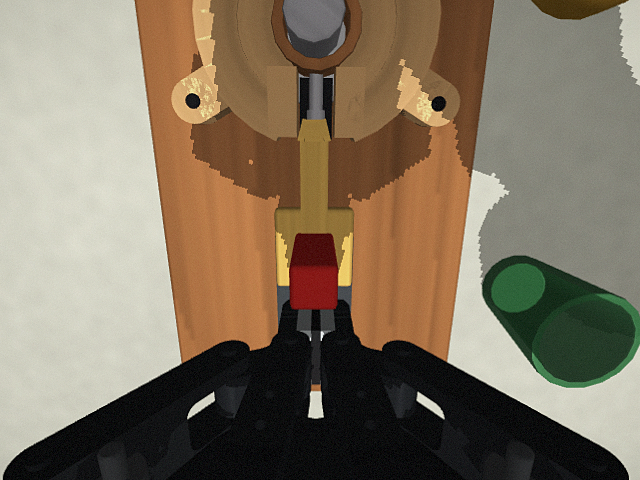

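>>> {"method": "servo_tool", "body": {"targets": [[0.0004,0,0,0],[0.0004,0,0,0]]}}

```text
clock: 23.25
position: [544.7, -46.5, 35.6]
tool_rot: [-0.0, 0.813, -0.582, -0.0]
contact_force: [-2.7, 3.1, 0.7]
finger_gap: 0.4
```

```bash
python3 -c "
from h import *
jinfo()"
```

```text
t 23.25 jig xy [ -0.63 116.28] z 35.6 Fjig [-1.52  3.84] 0.72 M [ 0.54  0.51 -0.01]
```

>>> {"method": "servo_tool", "body": {"targets": [[0.0003,0,0,0],[0.0003,0,0,0]]}}

```text
clock: 23.45
position: [544.9, -47.0, 35.6]
tool_rot: [-0.0, 0.813, -0.582, -0.0]
contact_force: [-2.2, 2.4, 2.5]
finger_gap: -0.1
```

```bash
python3 -c "
from h import *
jinfo()"
```

```text
t 23.45 jig xy [ -0.62 115.72] z 35.6 Fjig [-1.27  2.96] 2.52 M [ 0.55  0.49 -0.07]
```

>>> {"method": "servo_tool", "body": {"targets": [[0.0004,0,0,0],[0.0008,0,0,0],[0.0008,0,0,0]]}}

```text
clock: 23.75
position: [545.3, -47.9, 35.6]
tool_rot: [0.0, 0.813, -0.582, 0.0]
contact_force: [-2.9, 2.7, 2.3]
finger_gap: -0.0
```

```bash
python3 -c "
from h import *
jinfo()
shot('wrist','w17')"
```

```text
t 23.75 jig xy [ -0.61 114.78] z 35.6 Fjig [-1.89  3.53] 2.27 M [ 0.61  0.44 -0.02]
```

View pics/w17.png

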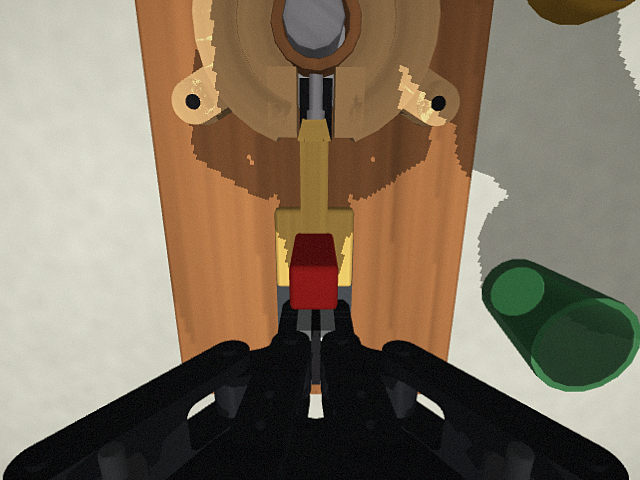

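>>> {"method": "servo_tool", "body": {"targets": [[0.0003,0,0,0],[0.0003,0,0,0]]}}

```text
clock: 24.0
position: [545.3, -47.9, 35.6]
tool_rot: [-0.0, 0.813, -0.582, -0.0]
contact_force: [-2.9, 4.0, 0.3]
finger_gap: 0.1
```

```bash
python3 -c "
from h import *
jinfo()"
```

```text
t 24.0 jig xy [ -0.6  114.78] z 35.6 Fjig [-1.41  4.67] 0.27 M [ 0.61  0.49 -0.01]
```

>>> {"method": "servo_tool", "body": {"targets": [[0.0003,0,0,0],[0.0003,0,0,0]]}}

```text
clock: 24.2
position: [545.2, -47.9, 35.5]
tool_rot: [-0.0, 0.813, -0.582, -0.0]
contact_force: [-3.4, 3.9, 2.6]
finger_gap: 0.0
```

```bash
python3 -c "
from h import *
jinfo()"
```

```text
t 24.2 jig xy [ -0.65 114.74] z 35.5 Fjig [-1.97  4.85] 2.56 M [ 0.84  0.68 -0.04]
```

>>> {"method": "servo_tool", "body": {"targets": [[0.0003,0,0,0],[0.0003,0,0,0]]}}

```text
clock: 24.4
position: [545.3, -47.9, 35.5]
tool_rot: [-0.0, 0.813, -0.582, -0.001]
contact_force: [-3.2, 3.9, 3.9]
finger_gap: 0.1
```

```bash
python3 -c "
from h import *
jinfo()"
```

```text
t 24.4 jig xy [ -0.61 114.74] z 35.5 Fjig [-1.76  4.69] 3.92 M [ 0.93  0.66 -0.02]
```

>>> {"method": "servo_tool", "body": {"targets": [[0.0003,0,0,0],[0.0006,0,0,0],[0.0006,0,0,0]]}}

```text
clock: 24.7
position: [545.3, -47.9, 35.5]
tool_rot: [-0.001, 0.813, -0.582, -0.001]
contact_force: [-4.5, 5.0, 2.5]
finger_gap: -0.0
```

```bash
python3 -c "
from h import *
jinfo()"
```

```text
t 24.7 jig xy [ -0.61 114.72] z 35.5 Fjig [-2.62  6.21] 2.55 M [ 1.04  0.81 -0.  ]
```

>>> {"method": "servo_tool", "body": {"targets": [[0.0003,0,0,0],[0.0003,0,0,0]]}}

```text
clock: 24.9
position: [545.2, -48.0, 35.5]
tool_rot: [-0.001, 0.813, -0.582, -0.001]
contact_force: [-4.1, 6.5, 3.9]
finger_gap: 0.2
```

```bash
python3 -c "
from h import *
jinfo()"
```

```text
t 24.9 jig xy [ -0.64 114.7 ] z 35.5 Fjig [-1.77  7.46] 3.88 M [ 1.11  0.87 -0.04]
```

>>> {"method": "servo_tool", "body": {"targets": [[0,0,0,0]]}}

```text
clock: 25.0
position: [545.3, -47.9, 35.6]
tool_rot: [-0.001, 0.813, -0.582, -0.001]
contact_force: [-4.0, 5.2, 4.7]
finger_gap: 0.0
```

```bash
python3 -c "
from h import *
jinfo()"
```

```text
t 25.0 jig xy [ -0.62 114.7 ] z 35.6 Fjig [-2.07  6.22] 4.74 M [1.13 0.85 0.02]
```

>>> {"method": "servo_tool", "body": {"targets": [[0,0,0,0]]}}

```text
clock: 25.1
position: [545.3, -48.0, 35.6]
tool_rot: [-0.001, 0.813, -0.582, -0.001]
contact_force: [-3.7, 5.8, 3.9]
finger_gap: 0.3
```

```bash
python3 -c "
from h import *
jinfo()"
```

```text
t 25.1 jig xy [ -0.64 114.67] z 35.6 Fjig [-1.62  6.67] 3.93 M [ 1.11  0.88 -0.  ]
```

>>> {"method": "servo_tool", "body": {"targets": [[0,0,0,0]]}}

```text
clock: 25.2
position: [545.2, -48.0, 35.5]
tool_rot: [-0.001, 0.813, -0.582, -0.001]
contact_force: [-4.6, 4.6, 3.4]
finger_gap: -0.2
```

```bash
python3 -c "
from h import *
jinfo()"
```

```text
t 25.2 jig xy [ -0.67 114.7 ] z 35.5 Fjig [-2.79  5.87] 3.42 M [ 1.15  0.88 -0.01]
```

>>> {"method": "servo_tool", "body": {"targets": [[0.0002,0,0,0],[0.0003,0,0,0]]}}

```text
clock: 25.4
position: [545.2, -47.9, 35.5]
tool_rot: [-0.001, 0.813, -0.582, -0.002]
contact_force: [-4.8, 6.0, 5.1]
finger_gap: 0.3
```

```bash
python3 -c "
from h import *
jinfo()"
```

```text
t 25.4 jig xy [ -0.63 114.76] z 35.5 Fjig [-2.57  7.24] 5.08 M [1.22 0.96 0.  ]
```

>>> {"method": "servo_tool", "body": {"targets": [[0,0,0,0],[0,0,0,0]]}}

```text
clock: 25.6
position: [545.3, -48.0, 35.5]
tool_rot: [-0.001, 0.813, -0.582, -0.002]
contact_force: [-4.3, 5.9, 5.2]
finger_gap: 0.2
```

```bash
python3 -c "
from h import *
jinfo()"
```

```text
t 25.6 jig xy [ -0.64 114.69] z 35.5 Fjig [-2.15  7.01] 5.25 M [ 1.18  0.93 -0.03]
```

>>> {"method": "servo_tool", "body": {"targets": [[0,0,0,0]]}}

```text
clock: 25.7
position: [545.3, -47.9, 35.5]
tool_rot: [-0.001, 0.813, -0.582, -0.002]
contact_force: [-4.3, 6.1, 3.9]
finger_gap: 0.5
```

```bash
python3 -c "
from h import *
jinfo()"
```

```text
t 25.7 jig xy [ -0.64 114.71] z 35.5 Fjig [-2.1   7.19] 3.86 M [ 1.2   0.9  -0.07]
```

>>> {"method": "servo_tool", "body": {"targets": [[-0.001,0,0,0],[-0.003,0,0,0],[-0.006,0,0,0],[-0.01,0,0,0],[-0.016,0,0,0],[-0.024,0,0,0],[-0.03,0,0,0],[-0.03,0,0,0]]}}

```text
clock: 26.5
position: [536.1, -19.7, 35.4]
tool_rot: [-0.0, 0.814, -0.581, -0.0]
contact_force: [-0.2, -0.1, -0.9]
finger_gap: 0.2
```

```bash
python3 - <<'E'
from h import *
jinfo()
im,m=shot('wrist','w18')
p=np.load('jig.npy'); c,s=np.cos(p[2]),np.sin(p[2])
E
```

```text
t 26.5 jig xy [-1.2000e-01  1.4443e+02] z 35.4 Fjig [-0.21 -0.04] -0.86 M [-0.   -0.05 -0.03]
```

View pics/w18.png

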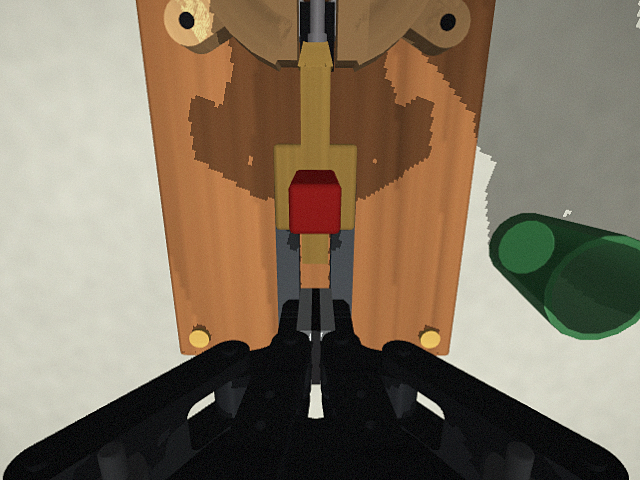

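>>> {"method": "servo_tool", "body": {"targets": [[-0.01,0,0,0],[-0.01,0,-0.03,0],[-0.01,0,-0.06,0],[-0.01,0,-0.09,0],[-0.01,0,-0.11,0],[-0.01,0,-0.11,0],[0.06,0,-0.11,0],[0.06,0,-0.11,0]]}}

```text
clock: 27.35
position: [555.4, -80.6, 145.0]
tool_rot: [0.001, 0.813, -0.583, 0.001]
contact_force: [-0.9, -0.6, 0.6]
finger_gap: 0.3
```

>>> {"method": "servo_tool", "body": {"targets": [[0,0,0,0],[0,0,0,0],[0,0,0,0]]}}

```text
clock: 27.65
position: [555.1, -76.4, 144.6]
tool_rot: [-0.0, 0.813, -0.582, -0.001]
contact_force: [-0.2, -0.1, -0.4]
finger_gap: 0.1
```

```bash
python3 - <<'E'
from h import *
jinfo()
im,m=shot('wrist','w19')
im,m=shot('scene','s19')
E
```

```text
t 27.65 jig xy [-0.59 84.56] z 144.6 Fjig [-0.23 -0.05] -0.44 M [0.01 0.01 0.03]
```

View pics/w19.png

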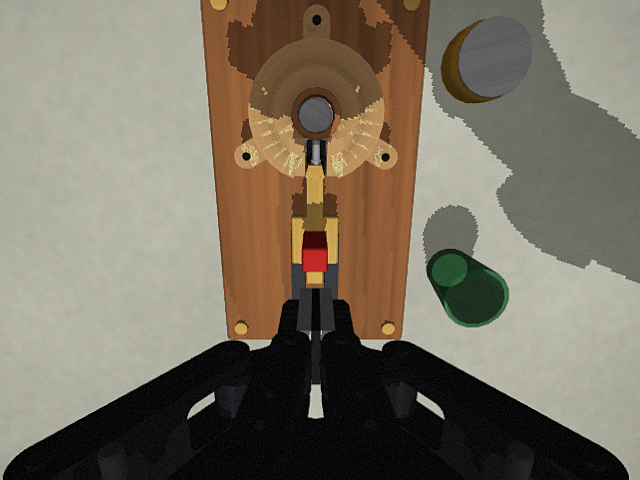

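View pics/s19.png

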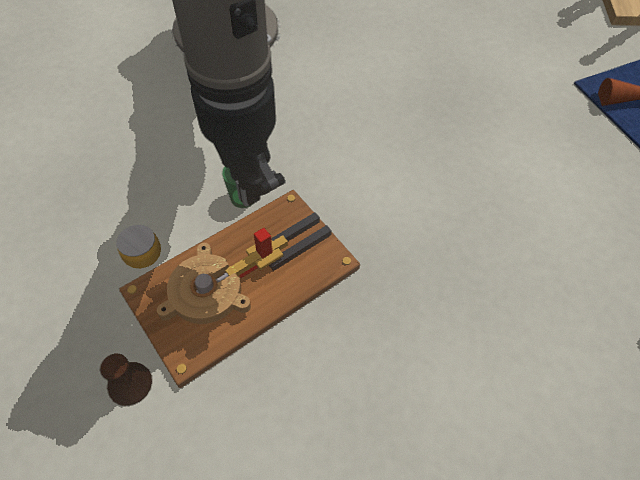

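```bash
python3 -c "
from workcell import ctrl
print(ctrl.close_job())"
```

```text
the job is handed in; nothing more can be done
None
```

I turned the flange about 104° clockwise by one ear, using closed fingers. I then pushed the tongue home by its red post and handed the job in at about 28 s of the 64 s allowed.

**Flange:** Before the tongue went in, the notch was within about 1° of the mark. The nose corrected the rest. Force readings while turning stayed at sensor noise, about 1–2 N.

**Tongue and stop screw:** The nose first met the screw and pushed the flange back about 2.5 mm through its play. It then stalled solidly. I raised the push in small steps and held it at about 7.1 N along the slide. Allowing about 1 N for slide friction, that is roughly 6 N at the tip.

**Last checks:** After I backed off, the force read zero. The wrist picture shows the nose in the notch at the screw. The tin, pot and bell look unmoved in the scene picture, and the robot touches nothing.

**What disagreed or is uncertain:**
- The fingertips stood about 26 mm behind the stated TCP. Two cameras showed it, and there was no contact when the TCP went below the plate top. I set the heights to allow for it.
- Force readings scatter by about ±0.7 N.
- During the final press there were also side loads on the post of about 2 N sideways and 4–5 N vertically. The 6 N tip force is therefore an estimate.

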